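# Load the backup cell against its spring contact

## Task

Take the cell from the grey tray and load it into the machine's backup-cell unit, bare steel end against the sprung copper contact and orange-banded end at the fixed brass contact: press the spring in gently with the tipped cell's steel end, then tip the banded end down behind the brass contact until the cell lies level and fully home on its rails. Do not force the cell against the unit or drive the spring to its stop, and leave the other things where they are.

Things in the scene. Friction and masses are not known exactly. Their poses are not given: they have to be found in the camera images.
- cell: Loose green cylindrical cell, 21 mm diameter, 70 mm long, about 70 g. Origin at its centre; its x axis runs along the cylinder towards the plus end, which has an orange band round it and a brass disc on its face; the other end is bare steel (minus). It starts lying level on the tray's rails, its axis 21 mm above the table. Grip it across its diameter.
- plus_end (a point): Centre of the cell's orange-banded end face (35 mm along +x from the cell's origin).
- minus_end (a point): Centre of the cell's bare steel end face (35 mm along -x from the cell's origin).
- tray: Fixed grey spare-cell tray, base 96 x 46 x 8 mm, origin at the centre of its underside, x along the cell. The cell lies on two short pairs of low rails (tops 14 mm above the table, 20 to 34 mm from the middle) between end stops 21 mm high whose inner faces are 77 mm apart; the middle 40 mm is open for fingers.
- case: Fixed backup-cell unit, origin at the centre of the underside of its grey base (170 x 62 x 10 mm), x from the spring contact to the fixed contact. Its black bay insert (floor z = 14 mm, 44 mm wide) does not move in use, but is set up to 10 mm either way along x off nominal, differently each time: this shifts rails, hood and both contacts alike. Feel or look where they are.
- seat (a point): Nominal place of the seated cell's centre: on the case at x = 0, y = 0, z = 27 mm (add the insert's offset along x). The cell beds on two round rails at y = +-9 mm, 6 mm thick, tops at z = 20 mm, only from x = -45 to -22 and 20 to 35 mm; between them the floor is open for fingers. Contact friction can hold the banded end up: press it down.
- spring_face (a point): Nominal middle of the face of the upright copper spring plate at rest: case x = -30 mm, z = 31 mm. Plate 20 mm wide, z = 21 to 41 mm. It is pressed in towards -x, yields at 2 N, rises 0.7 N per mm (5.5 N with the cell seated) and meets a hard stop after 10 mm; pushing it with more than 14 N would bend it.
- hood_mouth (a point): Nominal middle of the roof's lower edge at the mouth of the black hood round the spring: case x = -22 mm, z = 46 mm. Side walls' inner faces at y = +-14 mm; roof 4 mm thick; the hood runs back to x = -60 mm and is open towards +x. It keeps a level cell out; tilted about 12 degrees, banded end up, the cell goes in under it.
- brass_top (a point): Nominal middle of the upper edge of the fixed brass contact's face: case x = 35 mm, z = 28 mm; plate 18 mm wide, 3 mm thick. At rest the contacts are 65 mm apart, 5 mm less than the cell. With the cell tilted 12 degrees and the spring pressed in 8 to 10 mm, its banded end clears this edge and can be tipped down.
- bracket_1: Loose bystander: small white milled bracket, 46 x 72 x 36 mm, origin at the centre of its underside.
- bush_3: Loose bystander: yellowish flanged bush, 34 mm diameter, 36 mm high, origin at the centre of its underside.
- collet_1: Loose bystander: slotted spring collet, 26 mm diameter, 34 mm high, origin at the centre of its underside.
Not all that is in view belongs to the job. There is more than one size of the cell; the job needs the larger.

How it is judged:
On the way:
1. the cell, tipped with its orange-banded end up, presses the spring contact with its steel end under the hood (contact force between cell and case above 4 N and angle between cell's own x axis and vertical between 1.05 and 1.5 rad and x of minus_end in the frame of case below -0.019 m and z of minus_end in the frame of case below 0.036 m), for 0.2 s.
At the end, for the whole second after the job is handed in: the cell lies in the bay at rest: axis within 2 mm of its seated height (27 mm above the underside of the unit), within 3 mm of the bay's middle line, level within 0.04 rad, in line within 0.07 rad, its centre within 13 mm of the nominal place along the bay, orange-banded end at the brass contact (z of cell in the frame of case between 0.025 and 0.029 m and y of cell in the frame of case between -0.003 and 0.003 m and x of cell in the frame of case between -0.013 and 0.013 m and angle between cell's own x axis and vertical between 1.531 and 1.611 rad and angle between the x axis of cell and the x axis of case, either way round below 0.07 rad and x of plus_end in the frame of case above 0.02 m and linear speed of cell below 0.02 m/s); the robot touches nothing.
It fails at once if the cell, still tipped by more than 0.06 rad, is pressed against the unit with more than 14 N (contact force between cell and case above 14 N and angle between cell's own x axis and vertical below 1.51 rad).
It fails at once if the cell is pressed against the unit with more than 35 N in all (contact force between cell and case above 35 N).
It fails at once if a bystander is moved by more than 30 mm (distance of any of bracket_1, bush_3, collet_1 from where it was at the start of the episode above 0.03 m).
It also fails if it takes over 64 s, if anything falls off the work surface, if the arm or the gripper's body presses on something with over 40 N, if the wrist force passes 120 N, or if a joint passes its speed limit or range.

## Robot

A 6-joint arm with a two-finger parallel gripper is mounted at the origin on a cart in front of the work surface, level with it; the furniture and walls round the work are solid. World frame = base frame: x ahead of the robot, y to its left, z up, the work surface at z = 0. Lengths are in m, angles in rad, forces in N, time in s.
With the tool pointing down it reaches from about 0.35 to 0.775 m from the base axis. Payload 7.3 kg.
Tool frame: the origin (TCP) lies at the very end of the fingers, on their centre line; the grasp point (between the pads) lies 19 mm behind it; z points along the fingers, y is the line along which they close (so a half turn about z gives the same grasp; the last joint's range is limited). The gripper opens to 92 mm and grips with 3 to 60 N. Pads are 19 mm wide; open, the fingers measure 130 mm over their backs; the gripper's body (75 mm by 190 mm) begins 47 mm behind the grasp point.
Start: joints at [0.983, 0.342, 1.524, -0, 1.275, -0.146], TCP at [0.224, 0.475, 0.227] pointing down, gripper open.
Joint ranges: [-2.53, 2.53], [-0.77, 2.02], [0.04, 2.7], [-1, 4.14], [0.28, 2.66], [-3.11, 3.11]. Speed limits (rad/s): [2.57, 2.57, 3.14, 3.14, 3.14, 3.14].

## Interface

Orientations are given as [roll, pitch, yaw] about the fixed x, y, z axes, in that order (R = Rz(yaw) Ry(pitch) Rx(roll)).
In Python, from cell import robot gives the robot as it stands.
- The arm moves only by the tool apply_moves, never from a script. Its argument "motion" is text: rows parted by semicolons, each of 7 numbers parted by spaces: the opening in per cent of the stroke, from 0 (shut) to 100 (fully open), then the shift along the tool's x, y, z in cm, then the turn, a rotation vector about the tool's x, y, z in rad. A call has 1 to 20 rows; each row shifts and turns the commanded pose from where the row before left it, along the tool's axes as they then stand; what a row does not reach is not made up. A row lasts 1/8 s, in which the tool goes at most 62.5 mm and 10.7 degrees, less where a joint would pass 70% of its speed; a pose out of reach is approached as far as the arm can. A call with a gripper value outside its range is refused whole. The fingers move at their own pace and stop on an object; "force" is the grip in N (left out, the last holds). Time passes only in rows, so rows that do not move let the fingers close. It gives the time, the measured TCP pose, the force, the opening and the grip force at its end, in the units of the state.
- robot.observe(): the state, without advancing time (a new reading comes with each control period).
- robot.read_camera(name): name is "scene" or "top"; returns a dict with "img" (420x560x3 uint8, red, green, blue), "fovy" (degrees; the focal length in pixels is half the picture's height over the tangent of half this angle, whatever the lens; pixels are square), "cx", "cy" (the principal point, pixels), "R" (3x3) and "t" (3): a world point X has camera coordinates R X + t. Camera axes: x right, y down, z forward; pixel columns grow to the right and rows downward; lengths in m; the calibration is good to about 2 mm. A picture is of the moment at which its call begins. There is no depth.
- robot.hand_in(): hands the job in; it is judged then, once.
Trained networks look in a picture, given as the dict that the camera call returned (one of the last four; its "shot" number tells which), for a name from the list of things; names that differ only in an ending like _2 or _b are one class to them, and where a whole thing is asked for, a point or a joint stands for the part that bears it (a point fixed in the world has none). Each returns a list of dicts, best first, with "score" (0 to 1); they miss things now and then, are a little off and sometimes report something else, mostly with a low value. They report only what shows in the picture. A call takes as long as a camera call. They do not tell look-alikes from the thing itself.
- robot.search_frame(target, picture): "centre" ([x, y, z] in m, in world coordinates, good to about 4 mm: the middle of the surface that is visible of it).
- robot.trace(target, picture): "pixels" (420x560 bool, what is visible of it).
The state is a dict: "time": time; "qpos": joint angles; "qvel": joint speeds; "joint_efforts": joint torques, N m; "tool_pos": TCP position; "tool_rot": TCP orientation; "contact_force": force on the tool from outside, world axes, zero at the start; "torque": the same for the moment, N m; "opening": finger opening in m; "grip_force": force on a finger pad.
Only numpy, scipy, OpenCV 4.12 (cv2) and the standard library are available. Lean on these libraries where they do the work, as an engineer would, in place of code of your own. Each camera call takes 0.05 s, during which the arm holds its last target. There are 200 camera calls.

## Working session

There is one attempt and no reset: what is moved stays moved. The work goes in short steps, Python scripts to look and compute and a tool call to move; the robot and the scene stay as the last step left them, time stands still between calls to the robot, and variables do not carry over. Pictures are saved under pics/ and viewed, at most 10 in all, crops included, and the job is handed in when it is done.

Besides the shell and the picture viewer there is one more tool, called after "Call:" as name(argument=value, ...), one argument or row to a line, values as JSON. apply_moves: Moves the arm, as the interface text tells. Its arguments: {"type":"object","properties":{"motion":{"type":"string"},"force":{"type":"number"}},"required":["motion"]}

```bash
mkdir -p pics; ls; cat > h.py <<'E'
import numpy as np, cv2
from cell import robot
def K(p):
    f=p['img'].shape[0]/2/np.tan(np.radians(p['fovy'])/2); return f,p['cx'],p['cy']
def proj(p,X):
    f,cx,cy=K(p); c=np.asarray(p['R'])@np.asarray(X,float)+np.asarray(p['t']); return np.array([cx+f*c[0]/c[2],cy+f*c[1]/c[2]])
def plane(p,uv,z):
    f,cx,cy=K(p); R=np.asarray(p['R']); o=-R.T@np.asarray(p['t']); d=R.T@np.array([(uv[0]-cx)/f,(uv[1]-cy)/f,1]); return o+d*(z-o[2])/d[2]
def save(p,n,box=None,s=1):
    im=p['img'][...,::-1]
    if box: im=im[box[1]:box[3],box[0]:box[2]]
    cv2.imwrite('pics/'+n,cv2.resize(im,None,fx=s,fy=s,interpolation=cv2.INTER_CUBIC))
E
python3 - <<'E'
from h import *
a=robot.read_camera('top');b=robot.read_camera('scene')
im=np.hstack([a['img'],b['img']])
cv2.imwrite('pics/a.png',cv2.resize(a['img'][...,::-1],(784,588))); cv2.imwrite('pics/b.png',cv2.resize(b['img'][...,::-1],(784,588)))
for p,n in((a,'top'),(b,'scene')):
    print(n,'f',K(p),'cam',-np.asarray(p['R']).T@np.asarray(p['t']))
    for t in ['cell','tray','case','plus_end','minus_end','seat','spring_face','hood_mouth','brass_top','bracket_1','bush_3','collet_1']:
        try: print(t,[(np.round(d['centre'],3).tolist(),round(d['score'],2),np.round(proj(p,d['centre'])).tolist()) for d in robot.search_frame(t,p)[:3]])
        except Exception as e: print(t,e)
print(robot.observe())
E
```

```text
pics
top f (np.float64(461.7231665811812), 282.3002542976372, 208.44881580213323) cam [ 0.38804015 -0.06414821  0.92367232]
cell [([0.392, -0.018, 0.017], 0.63, [263.0, 279.0]), ([0.477, -0.14, 0.031], 0.62, [326.0, 235.0])]
tray [([0.475, -0.137, 0.008], 0.97, [324.0, 238.0])]
case [([0.505, 0.096, 0.014], 0.63, [207.0, 220.0])]
plus_end [([0.623, -0.057, 0.026], 0.73, [285.0, 162.0]), ([0.477, -0.143, 0.027], 0.69, [328.0, 236.0]), ([0.39, -0.016, 0.017], 0.6, [262.0, 279.0])]
minus_end [([0.476, -0.134, 0.031], 0.78, [323.0, 236.0]), ([0.39, -0.017, 0.013], 0.74, [262.0, 279.0])]
seat [([0.508, 0.094, 0.012], 0.76, [208.0, 219.0])]
spring_face [([0.501, 0.093, 0.012], 0.88, [209.0, 222.0])]
hood_mouth [([0.506, 0.093, 0.013], 0.76, [209.0, 220.0])]
brass_top [([0.501, 0.097, 0.016], 0.71, [206.0, 222.0])]
bracket_1 [([0.5, -0.303, 0.013], 0.67, [408.0, 226.0]), ([0.501, 0.098, 0.015], 0.61, [206.0, 222.0])]
bush_3 [([0.621, -0.054, 0.026], 0.52, [284.0, 163.0])]
collet_1 []
scene f (np.float64(489.9160604826319), 285.8432032650484, 209.5844359521356) cam [ 0.10479923 -0.67320618  
[... 996 characters left out ...]
 0.72, [304.0, 182.0])]
{'time': 1.3, 'qpos': array([ 9.83001956e-01,  3.42009034e-01,  1.52410396e+00, -5.94054539e-07,
        1.27538954e+00, -1.45976429e-01]), 'qvel': array([ 0.0003137 , -0.00345035,  0.00167797,  0.0016144 ,  0.00151582,
       -0.00137665]), 'joint_efforts': array([ 1.18103089e-03, -4.31143284e+01, -2.44473588e+01,  7.17545534e-02,
        4.84798872e-02,  2.90235607e-05]), 'tool_pos': array([0.22446165, 0.4746192 , 0.22673443]), 'tool_rot': array([3.14150357e+00, 1.36711207e-05, 2.69977488e+00]), 'contact_force': array([ 0.16888612, -0.00580919,  0.29991991]), 'torque': array([-0.02430559,  0.03702562,  0.03659354]), 'grip_force': 0.0, 'opening': 0.09199896116235917}
```

View pics/a.png

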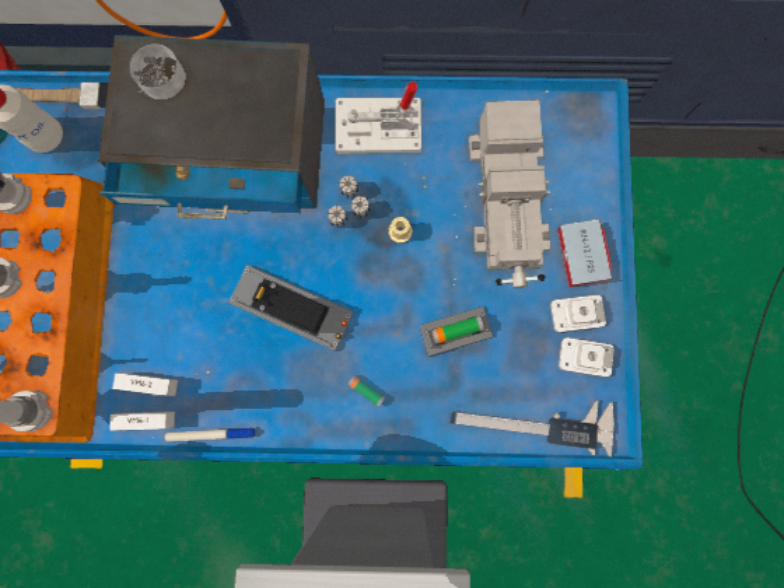

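View pics/b.png

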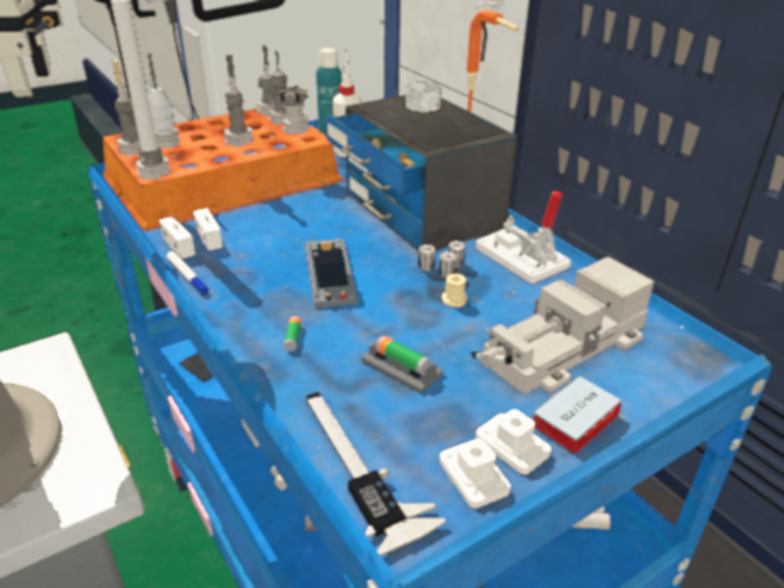

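The top view shows the case at about (290,307), with its brass contact at the left end (260,293). The large cell is in the tray at (458,330), orange end to the left. Next I'll zoom in and fit outlines.

```bash
python3 - <<'E'
from h import *
a=robot.read_camera('top')
b=robot.read_camera('scene')
A=cv2.resize(a['img'][180:260,155:265],None,fx=7,fy=7,interpolation=cv2.INTER_CUBIC)[...,::-1]
cv2.imwrite('pics/c.png',A)
B=cv2.resize(a['img'][210:265,290:360],None,fx=5.6,fy=5.6,interpolation=cv2.INTER_CUBIC)[...,::-1]
C=cv2.resize(b['img'][165:222,205:265],None,fx=6,fy=6,interpolation=cv2.INTER_CUBIC)[...,::-1]
h=max(B.shape[0],C.shape[0]);P=lambda m:np.vstack([m,np.zeros((h-m.shape[0],m.shape[1],3),np.uint8)])
cv2.imwrite('pics/d.png',np.hstack([P(B),P(C)]))
# masks
for t in('tray','cell','case'):
    for p,n in((a,'top'),(b,'scene')):
        for d in robot.trace(t,p)[:2]:
            m=d['pixels'].astype(np.uint8); c=cv2.minAreaRect(np.argwhere(m)[:,::-1].astype(np.float32)); print(t,n,round(d['score'],2),m.sum(),np.round(cv2.boxPoints(c),1).tolist())
            if n=='top':
                z={'tray':.008,'cell':.021,'case':.010}[t]
                W=np.array([plane(p,q,z)[:2] for q in cv2.boxPoints(c)]); print(W.mean(0),np.linalg.norm(W[1]-W[0]),np.linalg.norm(W[2]-W[1]))
                print('dirs',[np.degrees(np.arctan2(*(W[i+1]-W[i])[::-1])) for i in(0,1)])
# orange & green px of cell in top
hsv=cv2.cvtColor(a['img'],cv2.COLOR_RGB2HSV)[210:265,290:360]
for n,lo,hi in(('or',(5,150,120),(20,255,255)),('gr',(45,120,60),(80,255,255))):
    m=cv2.inRange(hsv,lo,hi);q=np.argwhere(m)[:,::-1]+[290,210];print(n,len(q),q.mean(0),plane(a,q.mean(0),.028))
E
```

```text
tray top 0.89 631 [[299.29998779296875, 232.39999389648438], [345.0, 218.60000610351562], [351.5, 240.10000610351562], [305.79998779296875, 254.0]]
[ 0.47760753 -0.13976432] 0.09557687606099151 0.0447551016147454
dirs [np.float64(-72.04717792283095), np.float64(-163.31701751125684)]
tray scene 0.87 708 [[254.6999969482422, 264.8999938964844], [261.5, 244.5], [316.3999938964844, 262.79998779296875], [309.6000061035156, 283.20001220703125]]
tray scene 0.67 460 [[266.20001220703125, 249.60000610351562], [271.6000061035156, 238.8000030517578], [307.20001220703125, 256.6000061035156], [301.79998779296875, 267.3999938964844]]
cell top 0.85 411 [[307.5, 235.0], [342.79998779296875, 224.60000610351562], [346.0, 235.5], [310.70001220703125, 245.89999389648438]]
[ 0.47832317 -0.14130347] 0.07247194157153235 0.022350936646793294
dirs [np.float64(-72.53726554718466), np.float64(-163.71452598657262)]
cell top 0.55 156 [[249.0, 273.70001220703125], [252.89999389648438, 268.3999938964844], [273.3999938964844, 283.79998779296875], [269.3999938964844, 289.1000061035156]]
[ 0.39158746 -0.01485867] 0.0
[... 339 characters left out ...]
.8000030517578], [307.6000061035156, 256.79998779296875], [302.0, 268.0]]
case top 0.93 2691 [[162.60000610351562, 217.1999969482422], [176.0, 187.1999969482422], [253.3000030517578, 221.89999389648438], [239.89999389648438, 251.89999389648438]]
[0.50684469 0.09565114] 0.06597556548640118 0.17243514891541636
dirs [np.float64(-20.947559482224033), np.float64(-113.15504220802089)]
case scene 0.75 1398 [[216.60000610351562, 173.39999389648438], [247.8000030517578, 168.5], [255.1999969482422, 215.89999389648438], [224.10000610351562, 220.8000030517578]]
or 48 [314.3125     238.77083333] [ 0.47026776 -0.1165054   0.028     ]
gr 255 [329.02352941 234.50980392] [ 0.47909676 -0.1450214   0.028     ]
```

View pics/c.png

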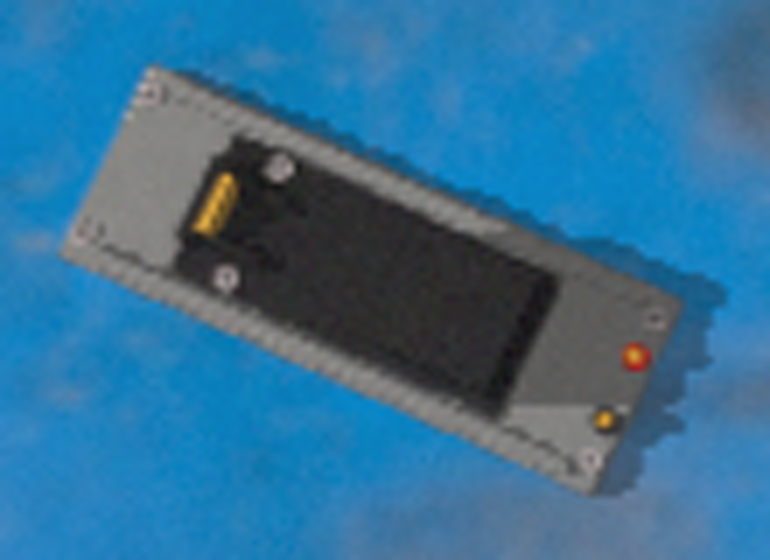

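View pics/d.png

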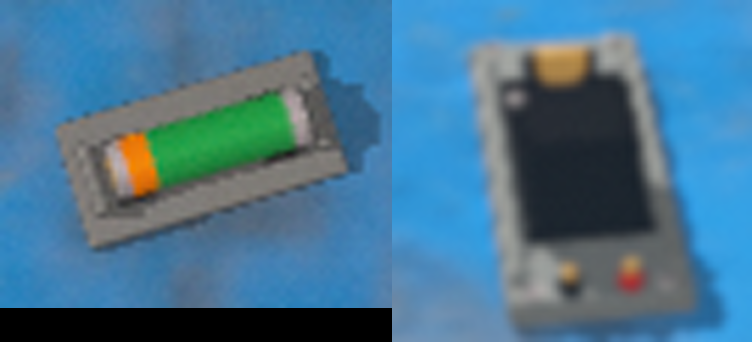

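The crop shows the case with base corners at about (153,66), (62,258), (592,494) and (682,300), and brass at (213,205). The hood is the dark block at the right. The cell's orange end is to the left. I'll fit the pose and insert offset next.

```bash
python3 - <<'E'
from h import *
a=robot.read_camera('top'); b=robot.read_camera('scene')
pts=np.array([[153,66],[62,258],[592,494],[682,300]])/7+[155,180]-0.43
W=np.array([plane(a,q,.010)[:2] for q in pts]); print(np.round(W,4))
L=np.array([[85,-31],[85,31],[-85,31],[-85,-31]])/1000.
# order check: pick the assignment by rigid fit
def fit(L,W):
    U,S,V=np.linalg.svd((L-L.mean(0)).T@(W-W.mean(0))); R=(U@np.diag([1,np.sign(np.linalg.det(U@V))])@V).T
    return R,W.mean(0)-R@L.mean(0)
R,t=fit(L,W); print('case',t,'yaw',np.degrees(np.arctan2(R[1,0],R[0,0])),'res',np.round(W-(L@R.T+t),4).tolist())
yaw=np.arctan2(R[1,0],R[0,0])
def w(x,y,z): 
    q=R@[x,y]+t; return [q[0],q[1],z]
# ortho at z=28 and z=50
out=[]
for z in (.028,.050):
    xs=np.arange(-.09,.09,.0004);ys=np.arange(.035,-.035,-.0004)
    m=np.array([[proj(a,w(x,y,z)) for x in xs] for y in ys],np.float32)
    o=cv2.remap(a['img'],m[...,0],m[...,1],cv2.INTER_CUBIC); out.append(o)
    mid=o[len(ys)//2-12:len(ys)//2+12].mean(0)
    for i in range(0,len(xs),4): 
        if (z<.03 and .015<xs[i]<.06) or (z>.03 and (-.08<xs[i]<-.01)): print(z,round(xs[i]*1000,1),mid[i].astype(int),end=' | ')
    print()
im=np.vstack(out)[...,::-1].copy()
for x in range(-80,90,10):
    c=int((x/1000+.09)/.0004); cv2.line(im,(c,0),(c,6 if x else 14),(0,0,255),1); cv2.line(im,(c,175),(c,181 if x else 189),(0,0,255),1)
cv2.imwrite('pics/e.png',cv2.resize(im,None,fx=1.7,fy=1.7))
E
```

```text
[[0.5676 0.1617]
 [0.5112 0.1848]
 [0.4467 0.0307]
 [0.5023 0.0069]]
case [0.50693458 0.09604636] yaw 67.21526400103025 res [[-0.0009, -0.0007], [-0.0001, -0.0017], [0.0012, 0.0011], [-0.0003, 0.0013]]
0.028 15.6 [46 43 45] | 0.028 17.2 [47 44 45] | 0.028 18.8 [46 43 46] | 0.028 20.4 [44 43 45] | 0.028 22.0 [43 42 44] | 0.028 23.6 [46 44 47] | 0.028 25.2 [46 45 47] | 0.028 26.8 [42 41 44] | 0.028 28.4 [41 40 40] | 0.028 30.0 [36 35 37] | 0.028 31.6 [34 32 35] | 0.028 33.2 [32 32 31] | 0.028 34.8 [33 33 32] | 0.028 36.4 [33 33 34] | 0.028 38.0 [32 31 36] | 0.028 39.6 [39 37 34] | 0.028 41.2 [86 69 37] | 0.028 42.8 [109  84  39] | 0.028 44.4 [165 125  49] | 0.028 46.0 [206 156  63] | 0.028 47.6 [131 101  53] | 0.028 49.2 [59 52 45] | 0.028 50.8 [62 61 64] | 0.028 52.4 [114 114 111] | 0.028 54.0 [132 132 129] | 0.028 55.6 [133 132 129] | 0.028 57.2 [132 131 128] | 0.028 58.8 [133 131 129] | 
0.05 -78.8 [92 92 92] | 0.05 -77.2 [93 92 92] | 0.05 -75.6 [94 93 92] | 0.05 -74.0 [94 94 93] | 0.05 -72.4 [93 93 91] | 0.05 -70.8 [93 93 91] | 0.05 -69.2 [93 93 93] | 0.05 -67.6 [93 92 91] | 0.05 -
[... 157 characters left out ...]
9] | 0.05 -54.8 [30 30 31] | 0.05 -53.2 [25 25 25] | 0.05 -51.6 [25 25 24] | 0.05 -50.0 [34 33 35] | 0.05 -48.4 [43 42 44] | 0.05 -46.8 [46 44 46] | 0.05 -45.2 [44 43 45] | 0.05 -43.6 [45 44 47] | 0.05 -42.0 [44 44 46] | 0.05 -40.4 [44 42 45] | 0.05 -38.8 [46 43 46] | 0.05 -37.2 [46 42 46] | 0.05 -35.6 [46 43 46] | 0.05 -34.0 [45 43 44] | 0.05 -32.4 [46 45 44] | 0.05 -30.8 [44 43 44] | 0.05 -29.2 [45 44 43] | 0.05 -27.6 [46 44 43] | 0.05 -26.0 [46 44 45] | 0.05 -24.4 [46 46 45] | 0.05 -22.8 [45 44 44] | 0.05 -21.2 [44 44 44] | 0.05 -19.6 [45 44 44] | 0.05 -18.0 [46 45 46] | 0.05 -16.4 [45 45 46] | 0.05 -14.8 [45 43 45] | 0.05 -13.2 [43 41 43] | 0.05 -11.6 [43 43 42] | 0.05 -10.0 [46 46 44] |
```

View pics/e.png

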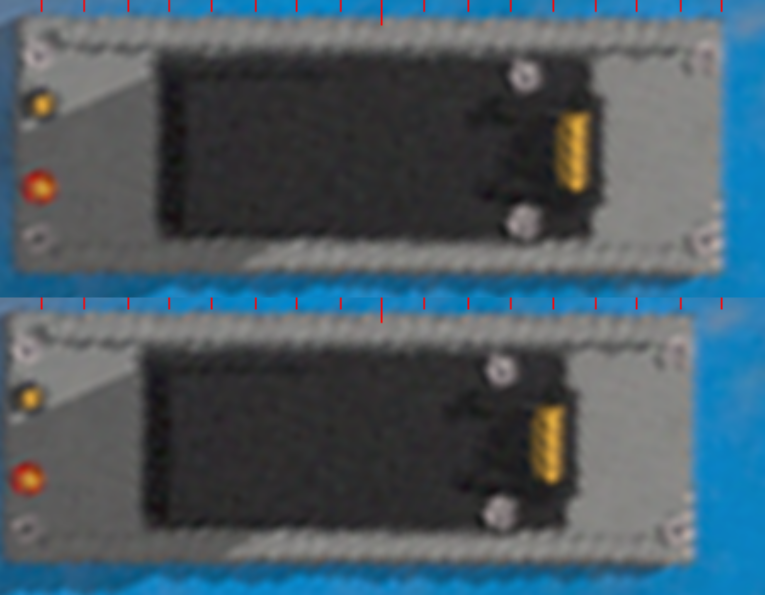

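Brass edge and hood rear both put the insert offset at about +9.5 mm. The brass is at ortho x ≈ 44–48 and the hood rear at ≈ -50. Before moving I'll check what the tall white post by the orange block is, and work out the rows.

```bash
cat >> h.py <<'E'
from scipy.spatial.transform import Rotation as Ro
def pose(x,y,z,yaw,tilt=0):  # deg; tilt = tool x up
    return np.array([x,y,z]), Ro.from_euler('xyz',[np.pi,0,np.radians(yaw)])*Ro.from_rotvec([0,np.radians(tilt),0])
def cur():
    o=robot.observe(); return np.array(o['tool_pos']),Ro.from_euler('xyz',o['tool_rot'])
def step(A,B):
    d=A[1].inv().apply(B[0]-A[0])*100; r=(A[1].inv()*B[1]).as_rotvec(); print('shift cm',np.round(d,2),'turn',np.round(r,3)); return B
C=np.array([.5069,.0960]); CY=67.2
E
python3 - <<'E'
from h import *
b=robot.read_camera('scene')
for X in([.224,.475,.227],[.224,.475,.1],[.224,.475,.3],[.23,.40,0.05],[.23,.40,.2]): print(X,proj(b,X)*1.4)
c=cur(); 
P1=pose(*c[0][:2],.30,154.7);P2=pose(.4765,-.1362,.15,107.5);P3=pose(.4765,-.1362,.011,107.5)
step(c,P2);step(P2,P3)
E
```

```text
[0.224, 0.475, 0.227] [33.63033883 83.4456101 ]
[0.224, 0.475, 0.1] [ 55.96747436 162.96634667]
[0.224, 0.475, 0.3] [19.31558985 32.48476147]
[0.23, 0.4, 0.05] [ 78.71689989 208.67037637]
[0.23, 0.4, 0.2] [ 53.39930797 115.523536  ]
shift cm [-48.9  -44.44   7.67] turn [ 0.    -0.     0.824]
shift cm [ 0.  -0.  13.9] turn [0. 0. 0.]
```

```bash
python3 - <<'E'
from h import *
a=robot.read_camera('top');b=robot.read_camera('scene')
A=cv2.resize(a['img'][110:325,0:130],None,fx=2.75,fy=2.75);B=cv2.resize(b['img'][0:170,0:130],None,fx=3.1,fy=3.1)
h=max(A.shape[0],B.shape[0]);P=lambda m:np.vstack([m,np.zeros((h-m.shape[0],m.shape[1],3),np.uint8)])
cv2.imwrite('pics/f.png',np.hstack([P(A),P(B)])[...,::-1])
from scipy.optimize import least_squares
# scene line of the post: full-res (107,114)->(86,0); top view passing near (14,293)
for z in (.05,.08,.1,.15,.2,.25,.3):
    X=plane(a,(14,293),z); print(z,np.round(X,3),np.round(proj(b,X)))
E
```

```text
0.05 [0.356 0.446 0.05 ] [107. 129.]
0.08 [0.357 0.428 0.08 ] [108. 119.]
0.1 [0.358 0.416 0.1  ] [108. 113.]
0.15 [0.36  0.387 0.15 ] [109.  96.]
0.2 [0.362 0.358 0.2  ] [110.  77.]
0.25 [0.363 0.329 0.25 ] [111.  57.]
0.3 [0.365 0.3   0.3  ] [112.  34.]
```

View pics/f.png

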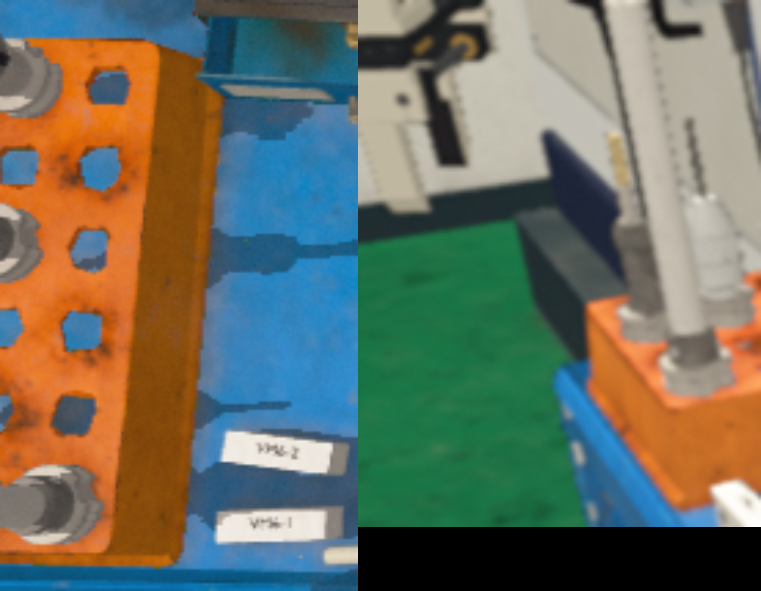

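The left panel shows the tall post in the block at about (45,505), world (0.357, 0.42). It is over 0.33 m tall, so I'll leave along -y first and turn later.

```bash
python3 - <<'E'
from h import *
c=cur(); y=154.69
Pa=pose(.215,.33,.227,y);Pb=pose(.33,.10,.20,y);Pc=pose(.33,.10,.20,107.5);P2=pose(.4765,-.1362,.06,107.5)
for s,n in zip(((c,Pa),(Pa,Pb),(Pb,Pc),(Pc,P2)),(3,5,5,6)):
    print(n); step(*s); d=(s[0][1].inv().apply(s[1][0]-s[0][0])*100/n); print(np.round(d,2))
print(robot.observe()['time'])
E
```

```text
3
shift cm [ -5.33 -13.48  -0.03] turn [ 0.  0. -0.]
[-1.78 -4.49 -0.01]
5
shift cm [-20.23 -15.88   2.7 ] turn [0. 0. 0.]
[-4.05 -3.18  0.54]
5
shift cm [0. 0. 0.] turn [ 0.    -0.     0.824]
[0. 0. 0.]
6
shift cm [-26.93   6.87  14.  ] turn [0. 0. 0.]
[-4.49  1.14  2.33]
1.95
```

Call:
apply_moves(
  motion="50 -1.78 -4.49 0 0 0 0;50 -1.78 -4.49 0 0 0 0;50 -1.78 -4.49 0 0 0 0;50 -4.05 -3.18 0.54 0 0 0;50 -4.05 -3.18 0.54 0 0 0;50 -4.05 -3.18 0.54 0 0 0;50 -4.05 -3.18 0.54 0 0 0;50 -4.05 -3.18 0.54 0 0 0;50 0 0 0 0 0 0.165;50 0 0 0 0 0 0.165;50 0 0 0 0 0 0.165;50 0 0 0 0 0 0.165;50 0 0 0 0 0 0.164;50 -4.49 1.14 2.33 0 0 0;50 -4.49 1.14 2.33 0 0 0;50 -4.49 1.14 2.33 0 0 0;50 -4.49 1.14 2.33 0 0 0;50 -4.49 1.14 2.33 0 0 0;50 -4.49 1.14 2.33 0 0 0;50 0 0 0 0 0 0",
  force=25,
)

```text
time: 4.45
tool_pos: [0.4769, -0.1389, 0.0581]
tool_rot: [-3.14, -0.001, 1.873]
contact_force: [-0.5, 0.3, 0.1]
opening: 0.0457
grip_force: 0.0
```

```bash
python3 - <<'E'
from h import *
step(cur(),pose(.4765,-.1362,.011,107.5))
a=robot.read_camera('top');b=robot.read_camera('scene')
A=cv2.resize(a['img'][180:290,270:380],None,fx=3.5,fy=3.5);B=cv2.resize(b['img'][190:300,235:345],None,fx=3.5,fy=3.5)
cv2.imwrite('pics/g.png',np.hstack([A,B])[...,::-1])
E
```

```text
shift cm [0.27 0.05 4.71] turn [-0.001 -0.001 -0.003]
```

View pics/g.png

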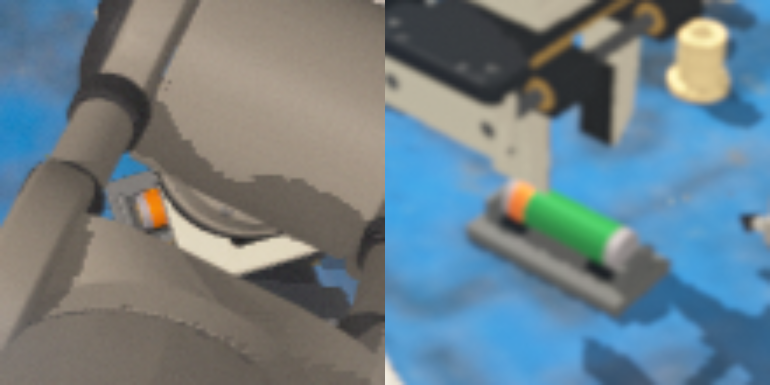

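The scene panel shows the fingers straddling the cell near its middle, at (530,180) and (610,140). I'll let it settle and check the residual before going down.

Call:
apply_moves(
  motion="50 0 0 1.5 0 0 0;50 0 0 0 0 0 0;50 0 0 0 0 0 0",
)

```text
time: 4.92
tool_pos: [0.4763, -0.1361, 0.0452]
tool_rot: [3.141, 0.0, 1.877]
contact_force: [-0.6, -0.8, 0.5]
opening: 0.0461
grip_force: 0.0
```

```bash
python3 - <<'E'
from h import *
step(cur(),pose(.4765,-.1362,.011,107.5)); b=robot.read_camera('scene')
print(proj(b,cur()[0]),[proj(b,np.array([.478,-.141,.021])+s*np.array([-.301,.954,0])) for s in(-.035,.035)])
hsv=cv2.cvtColor(b['img'],cv2.COLOR_RGB2HSV)[230:280,255:325]
m=cv2.inRange(hsv,(5,150,120),(20,255,255));q=np.argwhere(m)[:,::-1]+[255,230];print(len(q),q.mean(0),q.min(0),q.max(0), plane(b,q.mean(0),.026))
E
```

```text
shift cm [-0.01  0.02  3.42] turn [0. 0. 0.]
[285.69009476 241.48064686] [array([304.00041817, 262.40564344]), array([271.98130516, 245.55652784])]
11 [272.09090909 250.36363636] [271 249] [273 252] [ 0.45717455 -0.12409822  0.026     ]
```

Call:
apply_moves(
  motion="50 0 0 1.4 0 0 0;50 0 0 1.4 0 0 0;50 0 0 0.6 0 0 0;50 0 0 0 0 0 0;50 0 0 0 0 0 0;15 0 0 0 0 0 0;15 0 0 0 0 0 0;15 0 0 0 0 0 0;15 0 0 0 0 0 0;15 0 0 0 0 0 0",
  force=25,
)

```text
time: 6.22
tool_pos: [0.4777, -0.1368, 0.0115]
tool_rot: [3.139, 0.002, 1.876]
contact_force: [4.6, 3.1, 2.4]
opening: 0.0197
grip_force: 25.0
```

Call:
apply_moves(
  motion="15 0 0 -0.3 0 0 0;15 0 0 -0.5 0 0 0;15 0 0 -1.5 0 0 0;15 0 0 -3 0 0 0;15 0 0 -3 0 0 0;15 0 0 -3 0 0 0;15 0 0 0 0 0 0;15 0 0 0 0 0 0",
)

```text
time: 7.22
tool_pos: [0.4758, -0.1365, 0.1237]
tool_rot: [-3.141, -0.001, 1.876]
contact_force: [0.5, -0.2, -0.8]
opening: 0.0202
grip_force: 25.0
```

```bash
python3 - <<'E'
from h import *
b=robot.read_camera('scene'); save(b,'h.png',(195,130,395,290),3.9)
c=cur(); print(c[0],c[1].as_euler('xyz'))
ax=c[1].apply([1,0,0]); up=-c[1].apply([0,0,1])
g=c[0]+.010*up
hsv=cv2.cvtColor(b['img'],cv2.COLOR_RGB2HSV)
m=cv2.inRange(hsv[:280],(5,150,120),(20,255,255))
n,l,st,ce=cv2.connectedComponentsWithStats(m)
print([(st[i],ce[i]) for i in range(1,n) if st[i,4]>15])
m=cv2.inRange(hsv[:280],(45,120,60),(80,255,255)); n,l,st,ce=cv2.connectedComponentsWithStats(m)
print([(st[i],ce[i]) for i in range(1,n) if st[i,4]>30])
for s in(-.04,-.035,.02,.0265,.03,.035): print(s,proj(b,g+ax*s))
C0=np.array([C[0],C[1]]); r=np.radians(CY); u=np.array([np.cos(r),np.sin(r)])
q=C0+u*.03
step(c,pose(q[0],q[1],.11,CY,0))
E
```

```text
[ 0.47561357 -0.13645118  0.12319597] [-3.14030352e+00 -1.22201834e-03  1.87570706e+00]
[(array([334,   8,  24,  44, 392], dtype=int32), array([341.20408163,  26.46173469])), (array([334,  65,   3,  14,  22], dtype=int32), array([335.31818182,  71.        ])), (array([  73,   79,  171,   85, 7596], dtype=int32), array([157.73591364, 120.94720906]))]
[(array([    0,    71,   102,   209, 12598], dtype=int32), array([ 42.79679314, 178.8680743 ])), (array([ 95, 184,  16,  39, 248], dtype=int32), array([102.88709677, 205.42741935])), (array([288, 192,  15,  18, 162], dtype=int32), array([293.35185185, 200.25308642])), (array([204, 230,  10,  13,  97], dtype=int32), array([208.95876289, 236.07216495]))]
-0.04 [306.63334091 207.14899585]
-0.035 [304.04852634 205.97295103]
0.02 [276.71445215 193.53643177]
0.0265 [273.61149839 192.12464281]
0.03 [271.95137066 191.36931412]
0.035 [269.59262034 190.29612453]
shift cm [23.52 11.9   1.33] turn [-0.002 -0.001  0.703]
```

View pics/h.png

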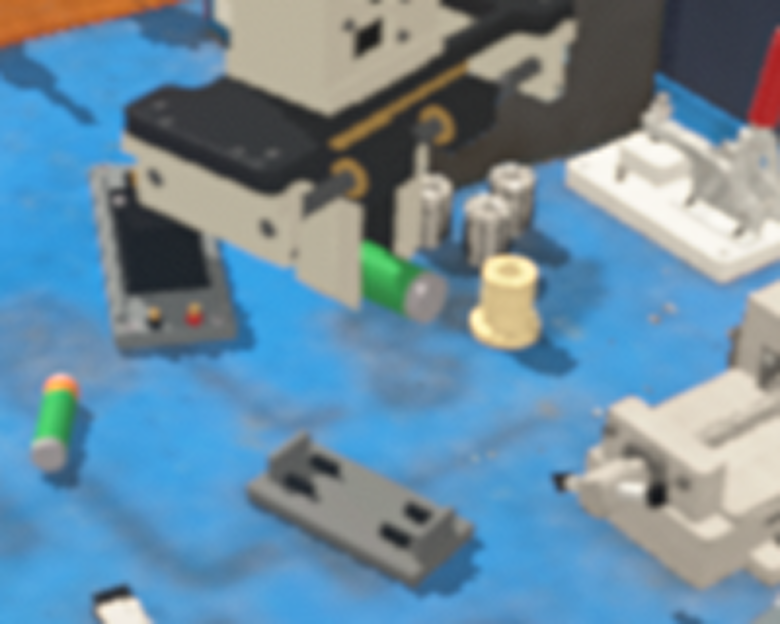

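The cell is held level. Its steel face is at crop (430,297), so the grip is about 2.5 mm to the plus side of centre. I'll cross-check the case pose in the scene view using the saved first picture.

```bash
python3 - <<'E'
from h import *
b=robot.read_camera('scene')
im=cv2.imread('pics/b.png'); r=np.radians(CY); u=np.array([np.cos(r),np.sin(r)]);v=np.array([-u[1],u[0]])
w=lambda x,y,z:np.r_[C+u*x+v*y,z]
hsv=cv2.cvtColor(im,cv2.COLOR_BGR2HSV)
roi=np.zeros(im.shape[:2],np.uint8); roi[230:262,305:350]=1
m=cv2.inRange(hsv,(12,110,70),(30,255,255))*roi; q=np.argwhere(m)[:,::-1]; print(len(q),q.min(0),q.max(0),q.mean(0))
print('meas full-res centre',(q.mean(0)-.2)/1.4, 'min/max',(q.min(0))/1.4,(q.max(0)+1)/1.4)
for o in(6,8,9.5): print(o,[np.round(proj(b,w(x/1000,y/1000,.028)),1).tolist() for x,y in((35+o,-9),(35+o,9),(38+o,-9),(38+o,9))], np.round(proj(b,w((35+o)/1000,0,.016)),1))
print('corners',[np.round(proj(b,w(x,y,.010))*1.4).tolist() for x,y in((.085,-.031),(.085,.031),(-.085,.031),(-.085,-.031))])
print('1px in x,y mm', [np.round(proj(b,w(.05,0,.028))-proj(b,w(.04,0,.028)),1),np.round(proj(b,w(.045,.005,.028))-proj(b,w(.045,-.005,.028)),1)])
cv2.imwrite('pics/i.png',cv2.resize(im[225:315,295:365],None,fx=6,fy=6,interpolation=cv2.INTER_CUBIC))
E
```

```text
82 [320 243] [332 250] [326.15853659 246.14634146]
meas full-res centre [232.82752613 175.67595819] min/max [228.57142857 173.57142857] [237.85714286 179.28571429]
6 [[237.3, 174.1], [228.8, 174.7], [237.1, 173.4], [228.7, 174.0]] [233.3 179.3]
8 [[237.2, 173.6], [228.7, 174.3], [237.0, 172.9], [228.6, 173.6]] [233.2 178.8]
9.5 [[237.1, 173.3], [228.6, 173.9], [236.9, 172.6], [228.5, 173.2]] [233.1 178.4]
corners [[343.0, 239.0], [304.0, 242.0], [314.0, 303.0], [358.0, 299.0]]
1px in x,y mm [array([-0.5, -2.3]), array([-4.7,  0.4])]
```

View pics/i.png

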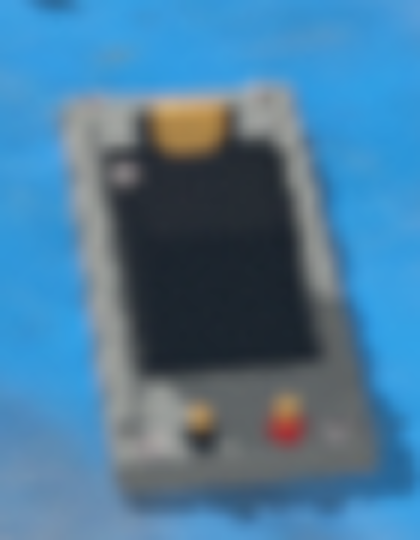

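```bash
python3 - <<'E'
from h import *
a=robot.read_camera('top')
for q in((146,155),(214,148),(80,146)):
    for z in(.03,.1,.17): print(q,z,np.round(plane(a,q,z)[:2],3),end=' ')
print()
r=np.radians(CY); u=np.array([np.cos(r),np.sin(r)])
def tcp(xm,zm,th,o=.009,L=.0375,h=.010):
    t=np.radians(th); x=o+xm+L*np.cos(t)+h*np.sin(t); z=zm+L*np.sin(t)-h*np.cos(t)
    p=C+u*x; return pose(p[0],p[1],z,CY,th)
c=cur(); T=tcp(-.012,.0285,12); T0=pose(*T[0][:2],.12,CY,0); T1=pose(*T[0][:2],.07,CY,12)
mid=(T0[0],c[1]); step(c,mid); step(mid,T0); step(T0,T1); step(T1,T)
step(T,tcp(-.030,.0285,12)); print(T[0])
E
```

```text
(146, 155) 0.03 [0.632 0.222] (146, 155) 0.1 [0.613 0.199] (146, 155) 0.17 [0.594 0.177] (214, 148) 0.03 [0.649 0.086] (214, 148) 0.1 [0.628 0.074] (214, 148) 0.17 [0.608 0.062] (80, 146) 0.03 [0.648 0.356] (80, 146) 0.1 [0.628 0.323] (80, 146) 0.17 [0.608 0.29 ] 
shift cm [23.96 12.27  0.31] turn [0. 0. 0.]
shift cm [0. 0. 0.] turn [-0.002 -0.001  0.703]
shift cm [ 0. -0.  5.] turn [0.    0.209 0.   ]
shift cm [-0.9  -0.    4.25] turn [0. 0. 0.]
shift cm [-1.76  0.   -0.37] turn [0. 0. 0.]
[0.52075742 0.12896551 0.02651521]
```

```bash
python3 - <<'E'
from h import *
a=robot.read_camera('top');b=robot.read_camera('scene')
for z in(.02,.05,.08,.11,.14): 
    print(z,[(np.round(plane(a,q,z)[:2],3).tolist(),np.round(proj(b,plane(a,q,z))*1.4).tolist()) for q in((146.4,152),(214,148))])
im=cv2.imread('pics/b.png'); cv2.imwrite('pics/j.png',cv2.resize(im[90:260,315:530],None,fx=3.5,fy=3.5))
E
```

```text
0.02 [([0.641, 0.224], [362.0, 207.0]), ([0.652, 0.088], [413.0, 239.0])]
0.05 [([0.632, 0.215], [360.0, 194.0]), ([0.643, 0.083], [411.0, 225.0])]
0.08 [([0.624, 0.205], [359.0, 181.0]), ([0.634, 0.078], [408.0, 210.0])]
0.11 [([0.616, 0.196], [357.0, 167.0]), ([0.625, 0.073], [406.0, 195.0])]
0.14 [([0.607, 0.186], [355.0, 152.0]), ([0.617, 0.067], [404.0, 179.0])]
```

View pics/j.png

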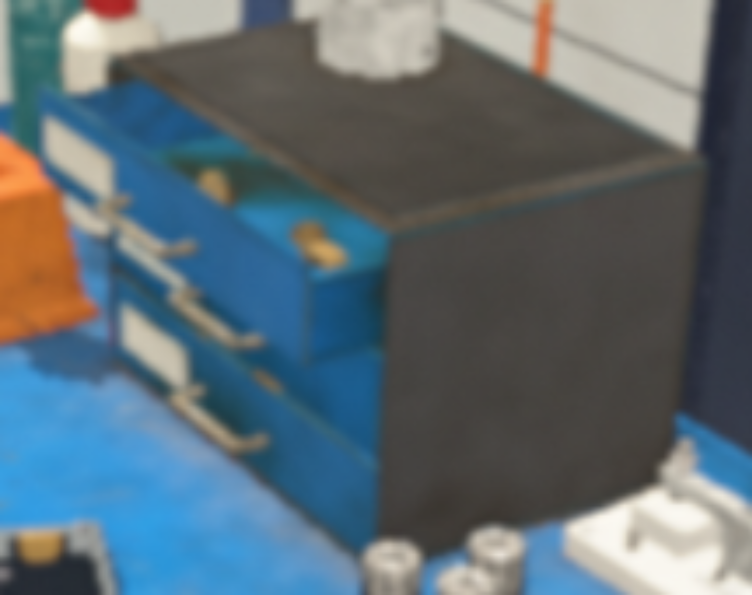

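The crop shows an open top drawer, its front at about x = 0.62 and z = 0.11–0.15. That is close to where the gripper body will pass, so I'll roll the tool about the cell axis, leaning it towards the robot, during the approach.

```bash
cat >> h.py <<'E'
r=np.radians(CY); u=np.array([np.cos(r),np.sin(r),0])
def T(xm,zm,th,roll=0,o=.009,L=.0375,h=.010,dy=0):
    R=Ro.from_euler('xyz',[np.pi,0,r])*Ro.from_rotvec([0,np.radians(th),0])*Ro.from_rotvec([np.radians(roll),0,0])
    M=np.r_[C,0]+u*(o+xm)+np.array([-u[1],u[0],0])*dy+[0,0,zm]
    return M+R.apply([L,0,h]),R
def corners(P):
    return np.array([P[0]+P[1].apply([sx*.0375,sy*.095,-.066-k]) for sx in(-1,1) for sy in(-1,1) for k in(0,.06)])
E
python3 - <<'E'
from h import *
c=cur(); A=T(-.016,.0285,12,-10); A1=(A[0]+[0,0,.06],A[1]); A0=(A[0]+[0,0,.095],Ro.from_euler('xyz',[np.pi,0,r]))
m=(c[0],A0[1]); step(c,m); step(m,A0); step(A0,A1); step(A1,A); B=T(-.029,.0285,12,-10); step(A,B); step(B,T(-.029,.0285,12,0))
for P in(A,B,T(-.029,.0285,12,0),T(-.037,.0285,12,0)): k=corners(P); print(np.round(k[k[:,0].argsort()[-3:]],3).tolist(),'minz',k[:,2].min().round(3))
print(A0[0],A1[0],A[0])
E
```

```text
shift cm [0. 0. 0.] turn [-0.002 -0.001  0.703]
shift cm [25.81 -5.98  0.14] turn [0. 0. 0.]
shift cm [ 0.  -0.   3.5] turn [-0.174  0.209  0.018]
shift cm [-1.25 -1.02  5.78] turn [0. 0. 0.]
shift cm [-1.27  0.05 -0.27] turn [0. 0. 0.]
shift cm [ 0.   -0.17 -0.02] turn [0.175 0.    0.   ]
[[0.576, 0.043, 0.099], [0.59, 0.104, 0.172], [0.604, 0.111, 0.114]] minz 0.066
[[0.571, 0.031, 0.099], [0.585, 0.092, 0.172], [0.599, 0.099, 0.114]] minz 0.066
[[0.582, 0.03, 0.083], [0.606, 0.086, 0.158], [0.611, 0.098, 0.099]] minz 0.083
[[0.579, 0.023, 0.083], [0.603, 0.079, 0.158], [0.608, 0.09, 0.099]] minz 0.083
[0.52079592 0.12457602 0.12166381] [0.52079592 0.12457602 0.08666381] [0.52079592 0.12457602 0.02666381]
```

Call:
apply_moves(
  motion="15 0 0 0 0 0 0.141;15 0 0 0 0 0 0.141;15 0 0 0 0 0 0.141;15 0 0 0 0 0 0.14;15 0 0 0 0 0 0.14;15 5.16 -1.2 0 0 0 0;15 5.16 -1.2 0 0 0 0;15 5.16 -1.2 0 0 0 0;15 5.16 -1.2 0 0 0 0;15 5.17 -1.18 0 0 0 0;15 0 0 0 -0.087 0.105 0.009;15 0 0 0 -0.087 0.104 0.009;15 -0.73 -0.6 3.37 0 0 0;15 0 0 0 0 0 0;15 0 0 0 0 0 0;15 0 0 0 0 0 0",
)

```text
time: 9.48
tool_pos: [0.5222, 0.1245, 0.0899]
tool_rot: [2.965, -0.21, 1.174]
contact_force: [0.3, -0.3, -1.1]
opening: 0.0199
grip_force: 25.0
```

```bash
python3 - <<'E'
from h import *
c=cur(); A=T(-.016,.0285,12,-10); step(c,(A[0]+[0,0,.012],A[1])); step(c,A); print(robot.observe()['contact_force'])
b=robot.read_camera('scene')
M=c[0]+c[1].apply([-.0375,0,-.010]);Pp=c[0]+c[1].apply([.0325,0,-.010]);print(proj(b,M),proj(b,Pp))
save(b,'k.png',(195,90,295,215),4.5)
E
```

```text
shift cm [-1.12 -1.01  4.9 ] turn [ 0.002 -0.001  0.001]
shift cm [-1.37 -1.21  6.06] turn [ 0.002 -0.001  0.001]
[ 0.31177635 -0.29106475 -1.11577868]
[234.91161573 158.39886465] [231.10165605 136.56698981]
```

View pics/k.png

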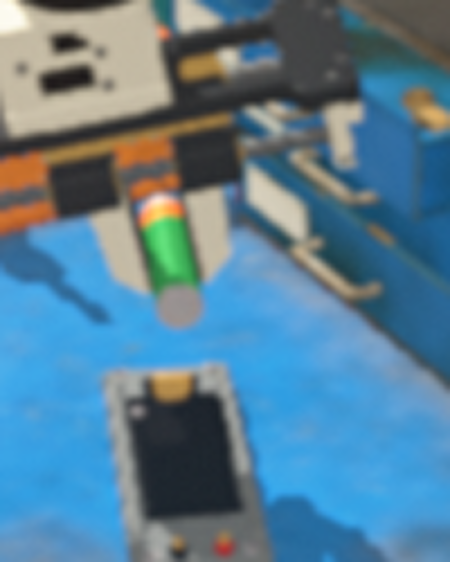

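The crop shows the steel face at (180,305), i.e. full-frame (235,157.8), against a predicted (234.9,158.4). The grip model holds. That was also one picture more than the ten allowed, so I'll view no more and go by numbers and force.

Call:
apply_moves(
  motion="15 -0.4 -0.35 1.8 0 0 0;15 -0.4 -0.35 1.8 0 0 0;15 -0.3 -0.3 1.3 0 0 0;15 -0.15 -0.12 0.6 0 0 0;15 -0.12 -0.09 0.56 0 0 0;15 0 0 0 0 0 0;15 0 0 0 0 0 0",
)

```text
time: 10.4
tool_pos: [0.5199, 0.1244, 0.026]
tool_rot: [2.966, -0.21, 1.173]
contact_force: [-0.7, -0.8, -0.7]
opening: 0.0203
grip_force: 25.0
```

```bash
python3 - <<'E'
from h import *
c=cur(); step(c,T(-.016,.0285,12,-10)); step(c,T(-.026,.0285,12,-10)); print(robot.observe()['contact_force'])
E
```

```text
shift cm [ 0.06  0.08 -0.04] turn [ 0.001 -0.     0.   ]
shift cm [-0.92  0.12 -0.25] turn [ 0.001 -0.     0.   ]
[-0.74453012 -0.76023152 -0.70320424]
```

Call:
apply_moves(
  motion="15 -0.3 0.04 -0.08 0 0 0;15 -0.3 0.04 -0.08 0 0 0;15 -0.3 0.04 -0.08 0 0 0;15 0 0 0 0 0 0;15 0 0 0 0 0 0;15 0 0 0 0 0 0",
)

```text
time: 11.15
tool_pos: [0.5169, 0.1157, 0.0263]
tool_rot: [2.967, -0.21, 1.173]
contact_force: [0.6, 2.6, -0.6]
opening: 0.0203
grip_force: 25.0
```

```bash
cat > f.py <<'E'
from h import *
for i in range(4):
    o=robot.observe(); f=np.array(o['contact_force']); v=np.array([-u[1],u[0],0])
    if i in(0,3): print('t',o['time'],'F along case x,y,z',np.round([f@u,f@v,f[2]],2))
    robot.read_camera('top') if i<3 else 0
c=cur(); L=.0375;h=.010
M=c[0]+c[1].apply([-L,0,-h])-np.r_[C,0]; ax=c[1].apply([1,0,0])
print('M insert x,y,z mm',np.round(np.array([M@u-.009,M@v,M[2]])*1000,2),'tilt',np.degrees(np.arcsin(ax[2])).round(2))
E
python3 f.py
```

```text
t 11.15 F along case x,y,z [ 2.64  0.43 -0.57]
t 11.3 F along case x,y,z [ 2.44  0.54 -1.33]
M insert x,y,z mm [-25.79   0.15  28.12] tilt 12.01
```

Call:
apply_moves(
  motion="15 -0.2 0 -0.04 0 0 0;15 -0.2 0 -0.04 0 0 0;15 -0.1 0 -0.02 0 0 0;15 0 0 0 0 0 0;15 0 0 0 0 0 0;15 0 0 0 0 0 0",
)

```text
time: 12.05
tool_pos: [0.5149, 0.111, 0.0264]
tool_rot: [2.967, -0.21, 1.173]
contact_force: [2.5, 5.1, -0.8]
opening: 0.0202
grip_force: 25.0
```

```bash
python3 f.py
```

```text
t 12.05 F along case x,y,z [ 5.64 -0.32 -0.77]
t 12.2 F along case x,y,z [ 4.72  0.61 -1.33]
M insert x,y,z mm [-30.79   0.22  28.15] tilt 12.03
```

Call:
apply_moves(
  motion="15 -0.15 0 -0.03 0 0 0;15 -0.1 0 -0.02 0 0 0;15 0 0 0 0 0 0;15 0 0 0 0 0 0;15 0 0 0 0 0 0",
)

```text
time: 12.82
tool_pos: [0.514, 0.1089, 0.0264]
tool_rot: [2.966, -0.21, 1.173]
contact_force: [2.6, 5.9, -1.5]
opening: 0.0204
grip_force: 25.0
```

```bash
python3 f.py;python3 f.py
```

```text
t 12.825 F along case x,y,z [ 6.47 -0.14 -1.47]
t 12.975 F along case x,y,z [ 7.55  0.52 -2.06]
M insert x,y,z mm [-33.11   0.19  28.2 ] tilt 12.05
t 12.975 F along case x,y,z [ 7.55  0.52 -2.06]
t 13.125 F along case x,y,z [ 7.43 -0.03 -1.03]
M insert x,y,z mm [-33.11   0.16  28.2 ] tilt 12.05
```

Call:
apply_moves(
  motion="15 -0.12 0 -0.02 0 0 0;15 0 0 0 0 0 0;15 0 0 0 0 0 0;15 0 0 0 0 0 0",
)

```text
time: 13.62
tool_pos: [0.5135, 0.1079, 0.0264]
tool_rot: [2.966, -0.21, 1.173]
contact_force: [2.6, 7.3, -1.9]
opening: 0.0201
grip_force: 25.0
```

```bash
python3 f.py;python3 f.py; python3 - <<'E'
from h import *
c=cur(); v=np.array([-u[1],u[0],0]); M=c[0]+c[1].apply([-.0375,0,-.010])-np.r_[C,0]
xm=M@u-.009; zm=M[2]; th0=12.03; k=xm-.0105*np.sin(np.radians(th0)); dy=M@v
P=c
for th,ro,z in((12.03,-5,.0282),(10,-5,.0278),(8,-5,.0275),(6,-5,.0272),(4,-5,.0271),(2,-5,.0271),(0,-5,.0271)):
    N=T(k+.0105*np.sin(np.radians(th)),z,th,ro,dy=dy); print(th,end=' '); P=step(P,N)
E
```

```text
t 13.625 F along case x,y,z [ 7.72  0.46 -1.93]
t 13.775 F along case x,y,z [ 7.73  0.02 -1.54]
M insert x,y,z mm [-34.21   0.17  28.21] tilt 12.06
t 13.775 F along case x,y,z [ 7.73  0.02 -1.54]
t 13.925 F along case x,y,z [ 8.46  0.39 -1.24]
M insert x,y,z mm [-34.18   0.2   28.18] tilt 12.06
12.03 shift cm [-0.   -0.09 -0.  ] turn [ 0.088 -0.     0.   ]
10 shift cm [-0.08 -0.01  0.16] turn [-0.    -0.035 -0.003]
8 shift cm [-0.08 -0.01  0.15] turn [ 0.    -0.035 -0.003]
6 shift cm [-0.08 -0.01  0.15] turn [-0.    -0.035 -0.003]
4 shift cm [-0.07 -0.01  0.14] turn [ 0.    -0.035 -0.003]
2 shift cm [-0.07 -0.01  0.13] turn [ 0.    -0.035 -0.003]
0 shift cm [-0.07 -0.01  0.13] turn [ 0.    -0.035 -0.003]
```

Call:
apply_moves(
  motion="15 -0.03 -0.05 0 0.044 0 0;15 0 -0.04 0 0.044 0 0;15 -0.04 0 0.08 0 -0.018 -0.001;15 -0.04 -0.01 0.08 0 -0.017 -0.002;15 -0.04 0 0.07 0 -0.018 -0.001;15 0 0 0 0 0 0;15 0 0 0 0 0 0",
)

```text
time: 14.8
tool_pos: [0.5123, 0.1075, 0.0237]
tool_rot: [3.055, -0.158, 1.172]
contact_force: [1.4, 7.0, 0.0]
opening: 0.02
grip_force: 25.0
```

```bash
python3 f.py;python3 f.py
```

```text
t 14.8 F along case x,y,z [6.98 1.44 0.05]
t 14.95 F along case x,y,z [ 6.78  1.1  -0.3 ]
M insert x,y,z mm [-34.91   0.33  27.65] tilt 9.03
t 14.95 F along case x,y,z [ 6.78  1.1  -0.3 ]
t 15.1 F along case x,y,z [ 7.21  0.85 -0.17]
M insert x,y,z mm [-34.92   0.37  27.63] tilt 9.03
```

Call:
apply_moves(
  motion="15 -0.05 0 -0.01 0 0 0;15 -0.04 0 0.08 0 -0.018 -0.001;15 -0.04 0 0.08 0 -0.017 -0.002;15 0 0 0 0 0 0;15 0 0 0 0 0 0",
)

```text
time: 15.72
tool_pos: [0.512, 0.1066, 0.0221]
tool_rot: [3.055, -0.123, 1.172]
contact_force: [1.5, 8.4, 1.0]
opening: 0.0204
grip_force: 25.0
```

```bash
python3 f.py;python3 f.py
```

```text
t 15.725 F along case x,y,z [8.35 1.86 1.  ]
t 15.875 F along case x,y,z [8.4  1.93 0.09]
M insert x,y,z mm [-35.72   0.28  27.33] tilt 7.03
t 15.875 F along case x,y,z [8.4  1.93 0.09]
t 16.025 F along case x,y,z [ 8.66  1.72 -0.29]
M insert x,y,z mm [-35.72   0.28  27.33] tilt 7.03
```

Call:
apply_moves(
  motion="15 -0.02 0 0.08 0 -0.018 -0.001;15 -0.02 0 0.07 0 -0.017 -0.002;15 -0.02 0 0.07 0 -0.018 -0.001;15 -0.02 0 0.07 0 -0.017 -0.002;15 0 0 0 0 0 0;15 0 0 0 0 0 0",
)

```text
time: 16.77
tool_pos: [0.512, 0.1061, 0.0191]
tool_rot: [3.055, -0.053, 1.172]
contact_force: [0.6, 7.5, 0.8]
opening: 0.02
grip_force: 25.0
```

```bash
python3 f.py;python3 f.py
```

```text
t 16.775 F along case x,y,z [7.15 2.39 0.78]
t 16.925 F along case x,y,z [ 8.31  2.61 -0.08]
M insert x,y,z mm [-35.7    0.08  27.06] tilt 3.02
t 16.925 F along case x,y,z [ 8.31  2.61 -0.08]
t 17.075 F along case x,y,z [7.48 2.84 1.18]
M insert x,y,z mm [-35.76   0.08  27.03] tilt 3.02
```

Call:
apply_moves(
  motion="15 0 0 0.07 0 -0.018 -0.001;15 0 0 0.06 0 -0.018 -0.002;15 0 0 0.06 0 -0.017 -0.001;15 0.05 0 0 0 0 0;15 0 0 0 0 0 0;15 0 0 0 0 0 0",
)

```text
time: 17.82
tool_pos: [0.5124, 0.1065, 0.0174]
tool_rot: [3.054, 0.0, 1.171]
contact_force: [-0.4, 6.6, 3.9]
opening: 0.0202
grip_force: 25.0
```

```bash
python3 f.py;python3 f.py
```

```text
t 17.825 F along case x,y,z [5.93 2.89 3.86]
t 17.975 F along case x,y,z [6.67 2.63 3.56]
M insert x,y,z mm [-34.73  -0.06  27.38] tilt -0.02
t 17.975 F along case x,y,z [6.67 2.63 3.56]
t 18.125 F along case x,y,z [6.5  2.66 3.15]
M insert x,y,z mm [-34.75  -0.08  27.38] tilt -0.02
```

Call:
apply_moves(
  motion="15 0.1 0 0 0 0 0;15 0.08 0 0 0 0 0;15 0 0 0 0 0 0;35 0 0 0 0 0 0;35 0 0 0 0 0 0;35 0 0 0 0 0 0;35 0 0 0 0 0 0;35 0 0 -1 0 0 0;35 0 0 -2 0 0 0;35 0 0 -2 0 0 0;35 0 0 0 0 0 0",
)

```text
time: 19.5
tool_pos: [0.51, 0.1093, 0.0685]
tool_rot: [3.052, 0.0, 1.172]
contact_force: [0.2, 0.5, -0.6]
opening: 0.0318
grip_force: 0.0
```

```bash
python3 f.py; python3 - <<'E'
from h import *
b=robot.read_camera('scene');a=robot.read_camera('top')
v=np.array([-u[1],u[0],0]); w=lambda x,y,z:np.r_[C,0]+u*x+v*y+[0,0,z]
for p,n,box in((b,'scene',(215,150,265,225)),(a,'top',(160,180,260,255))):
    hsv=cv2.cvtColor(p['img'],cv2.COLOR_RGB2HSV)
    for c,lo,hi in(('or',(5,150,100),(16,255,255)),('gr',(45,110,50),(80,255,255))):
        m=cv2.inRange(hsv,lo,hi); q=np.argwhere(m)[:,::-1]; k=(q[:,0]>box[0])&(q[:,0]<box[2])&(q[:,1]>box[1])&(q[:,1]<box[3]); q=q[k]
        print(n,c,len(q),q.mean(0) if len(q) else '',q.min(0) if len(q) else '',q.max(0) if len(q) else '')
    print('pred seated: plus top',proj(p,w(.0445,0,.0375)),'centre',proj(p,w(.0095,0,.0375)),'mouth',proj(p,w(-.0125,0,.0375)), 'plus if 10mm higher',proj(p,w(.0445,0,.0475)))
    for d in robot.search_frame('cell',p)[:3]: print(np.round(d['centre'],3),d['score'])
E
```

```text
t 19.5 F along case x,y,z [ 0.58 -0.01 -0.59]
t 19.65 F along case x,y,z [0.5  0.15 0.07]
M insert x,y,z mm [-33.78   4.49  76.36] tilt -0.14
scene or 5 [234.  180.6] [228 172] [244 210]
scene gr 50 [233.24 176.84] [228 174] [238 179]
pred seated: plus top [232.69245764 169.69884683] centre [234.43598144 178.01825468] mouth [235.58274523 183.49015909] plus if 10mm higher [232.50103752 165.56921854]
[ 0.386 -0.023  0.016] 0.65
top or 6 [245.         230.33333333] [244 229] [246 231]
top gr 103 [204.87378641 217.66990291] [196 211] [212 224]
pred seated: plus top [184.53493092 208.32153165] centre [200.74335816 215.51328135] mouth [210.97777999 220.05433885] plus if 10mm higher [183.40080986 207.51301186]
[ 0.393 -0.015  0.018] 0.67
[0.509 0.098 0.034] 0.43
```

Call:
apply_moves(
  motion="35 0 0 -4 0.03 0 0;35 0 0 -5 0.03 0 0;0 0 0 -3 0.027 0 0;0 0 0 0 0 0 0.18;0 0 0 0 0 0 0.18;0 0 0 0 0 0 0.18;0 0 0 0 0 0 0.18;0 0 0 0 0 0 0.18;0 0 0 0 0 0 0.18;0 0 0 0 0 0 0.09;0 0 0 0 0 0 0",
)

```text
time: 21.22
tool_pos: [0.5023, 0.1121, 0.186]
tool_rot: [3.14, 0.002, 0.003]
contact_force: [-0.0, -0.3, 0.4]
opening: 0.0007
grip_force: 0.0
```

```bash
python3 - <<'E'
from h import *
b=robot.read_camera('scene');a=robot.read_camera('top'); o=robot.observe(); print(o['tool_pos'],o['tool_rot'],o['time'])
v=np.array([-u[1],u[0],0]); w=lambda x,y,z:np.r_[C,0]+u*x+v*y+[0,0,z]
for p,n,box in((b,'scene',(215,150,265,225)),(a,'top',(160,180,260,255))):
    hsv=cv2.cvtColor(p['img'],cv2.COLOR_RGB2HSV)
    for c,lo,hi in(('or',(5,150,100),(16,255,255)),('gr',(45,110,50),(80,255,255))):
        m=cv2.inRange(hsv,lo,hi); q=np.argwhere(m)[:,::-1]; k=(q[:,0]>box[0])&(q[:,0]<box[2])&(q[:,1]>box[1])&(q[:,1]<box[3]); q=q[k]
        print(n,c,len(q),q.mean(0) if len(q) else '',q.min(0) if len(q) else '',q.max(0) if len(q) else '')
    for nm,x in(('plus',.0445),('or',.036),('c',.0095),('mouth',-.0125)): print(nm,proj(p,w(x,0,.0375)).round(1),'raised',proj(p,w(x,0,.0435)).round(1))
    for d in robot.search_frame('cell',p)[:3]: print(np.round(d['centre'],3),d['score'])
E
```

```text
[0.50234255 0.11208235 0.18618153] [3.13978092e+00 1.86194858e-03 3.68910366e-03] 21.325
scene or 6 [233.33333333 179.33333333] [228 172] [244 210]
scene gr 49 [233.34693878 176.79591837] [228 174] [238 179]
plus [232.7 169.7] raised [232.6 167.2]
or [233.1 171.7] raised [233.  169.2]
c [234.4 178. ] raised [234.3 175.5]
mouth [235.6 183.5] raised [235.5 180.9]
[ 0.384 -0.021  0.016] 0.79
[0.519 0.122 0.036] 0.5
top or 12 [218.33333333 218.58333333] [191 206] [246 231]
top gr 29 [202.48275862 218.48275862] [192 207] [208 224]
plus [184.5 208.3] raised [183.9 207.8]
or [188.5 210.1] raised [187.8 209.6]
c [200.7 215.5] raised [200.2 215.1]
mouth [211.  220.1] raised [210.5 219.6]
[ 0.393 -0.015  0.017] 0.6
```

Call:
apply_moves(
  motion="0 0.9 -0.8 0 0 0 0;0 0.9 -0.77 0 0 0 0;0 0 0 4 0 0 0;0 0 0 4 0 0 0;0 0 0 4 0 0 0;0 0 0 1.5 0 0 0;0 0 0 0.8 0 0 0;0 0 0 0 0 0 0;0 0 0 0 0 0 0",
)

```text
time: 22.55
tool_pos: [0.5212, 0.1277, 0.0447]
tool_rot: [3.14, -0.001, 0.002]
contact_force: [1.2, -0.5, 0.2]
opening: 0.0002
grip_force: 0.0
```

Call:
apply_moves(
  motion="0 0 0 0.2 0 0 0;0 0 0 0.1 0 0 0;0 0 0 0 0 0 0",
)

```text
time: 22.92
tool_pos: [0.5202, 0.1276, 0.0405]
tool_rot: [3.14, 0.001, 0.002]
contact_force: [0.1, -0.3, -0.6]
opening: 0.0002
grip_force: 0.0
```

Nothing at 40.5 mm, so the banded end isn't held up. I'll feel on down to the expected 37.5 mm.

Call:
apply_moves(
  motion="0 0 0 0.1 0 0 0;0 0 0 0.1 0 0 0;0 0 0 0 0 0 0;0 0 0 0 0 0 0",
)

```text
time: 23.42
tool_pos: [0.5202, 0.1276, 0.0384]
tool_rot: [3.14, 0.001, 0.002]
contact_force: [0.3, 0.5, 0.0]
opening: 0.0004
grip_force: 0.0
```

Call:
apply_moves(
  motion="0 0 0 0.06 0 0 0;0 0 0 0 0 0 0;0 0 0 0 0 0 0",
)

```text
time: 23.8
tool_pos: [0.5203, 0.1276, 0.0379]
tool_rot: [3.14, 0.001, 0.002]
contact_force: [0.4, -1.1, 0.1]
opening: 0.0002
grip_force: 0.1
```

Call:
apply_moves(
  motion="0 0 0 0.05 0 0 0;0 0 0 0 0 0 0;0 0 0 0 0 0 0",
)

```text
time: 24.18
tool_pos: [0.5203, 0.1276, 0.0376]
tool_rot: [3.14, 0.001, 0.002]
contact_force: [-0.6, -0.6, 5.0]
opening: 0.0006
grip_force: 2.5
```

Call:
apply_moves(
  motion="0 0 0 0.03 0 0 0;0 0 0 0 0 0 0;0 0 0 0 0 0 0",
)

```text
time: 24.55
tool_pos: [0.5204, 0.1276, 0.0375]
tool_rot: [3.14, 0.001, 0.002]
contact_force: [-1.4, 0.9, 7.4]
opening: 0.0007
grip_force: 3.5
```

Call:
apply_moves(
  motion="0 0 0 -0.5 0 0 0;0 0 0 -3 0 0 0;0 0 0 -5 0 0 0;0 0 0 -5 0 0 0;0 -3 4 0 0 0 0;0 -3 5 0 0 0 0;0 0 5 0 0 0 0;0 0 5 0 0 0 0;0 0 5 0 0 0 0;0 0 0 0 0 0 0;0 0 0 0 0 0 0",
)

```text
time: 25.92
tool_pos: [0.4605, -0.1118, 0.1723]
tool_rot: [3.141, 0.002, 0.001]
contact_force: [-0.1, 0.4, -0.1]
opening: 0.0007
grip_force: 0.0
```

```bash
python3 - <<'E'
from h import *
a=robot.read_camera('top');b=robot.read_camera('scene')
v=np.array([-u[1],u[0],0]); w=lambda x,y,z:np.r_[C,0]+u*x+v*y+[0,0,z]
for p,box in((a,(160,180,260,255)),(b,(215,150,265,225))):
    hsv=cv2.cvtColor(p['img'],cv2.COLOR_RGB2HSV)
    for c,lo,hi in(('or',(3,120,80),(18,255,255)),('gr',(45,90,40),(85,255,255))):
        q=np.argwhere(cv2.inRange(hsv,lo,hi))[:,::-1]; k=(q[:,0]>box[0])&(q[:,0]<box[2])&(q[:,1]>box[1])&(q[:,1]<box[3]); q=q[k]
        if len(q):
            P=np.array([plane(p,s,.035) for s in q])-np.r_[C,0]; X=P@u*1000;Y=P@v*1000; print(c,len(q),'case x',np.percentile(X,[5,50,95]).round(1),'y',np.median(Y).round(1),np.percentile(Y,[5,95]).round(1))
            if c=='gr' and p is a: print('yaw off',np.degrees(np.polyfit(X,Y,1)[0]).round(1))
    for d in robot.search_frame('cell',p)[:3]: print(np.round(d['centre'],3),d['score'])
    for t in('bush_3','collet_1','bracket_1'): print(t,[np.round(d['centre'],3).tolist() for d in robot.search_frame(t,p)[:1]])
E
```

```text
or 56 case x [-81.5  34.9  39.3] y -1.1 [-10.2   9.8]
gr 232 case x [-7.7 10.  28.2] y 0.1 [-9.8 10. ]
yaw off 0.0
[ 0.385 -0.024  0.017] 0.7
[0.518 0.114 0.036] 0.5
bush_3 []
collet_1 [[0.641, 0.037, 0.035]]
bracket_1 [[0.505, -0.321, 0.011]]
or 20 case x [-106.7   36.    42.9] y -1.2 [-7.5 11.2]
gr 53 case x [ 9.8 18.3 30.1] y 1.0 [-7.2 11.6]
[ 0.387 -0.021  0.015] 0.5
bush_3 [[0.618, -0.066, 0.021]]
collet_1 [[0.636, 0.029, 0.025]]
bracket_1 [[0.496, -0.323, 0.01]]
```

```bash
python3 -c "
from cell import robot
print(robot.hand_in())"
```

```text
the job is handed in; nothing more can be done
None
```

The job is handed in with no verdict returned: by my measurements the cell lies level and in line on its rails, banded end at the brass contact, no bystander visibly moved, sensed tool force 9 N at most, at about 26 s; I viewed 11 pictures, one over your limit of 10.

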